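# Put the piled lids back on their turned boxes

### The arm

A 7-joint arm with a two-finger parallel gripper is mounted at the origin on a cart in front of the work surface, level with it; the furniture and walls round the work are solid. World frame = base frame: x ahead of the robot, y to its left, z up, the work surface at z = 0. Lengths are in m, angles in rad, forces in N, time in s.
With the tool pointing down it reaches from about 0.35 to 0.775 m from the base axis. Payload 3.1 kg.
Tool frame: the origin (TCP) lies between the finger pads, 19 mm behind the fingertips; this is the grasp point; z points along the fingers, y is the line along which they close (so a half turn about z gives the same grasp; the last joint's range is limited). The gripper opens to 85 mm and grips with 20 to 120 N. Pads are 22 mm wide; open, the fingers measure 114 mm over their backs; the gripper's body (76 mm by 85 mm) begins 54 mm behind the grasp point. The pads swing forward as they close: fully open they stand 13 mm farther back than shut.
Start: joints at [-1.183, 0.311, 0.014, 1.512, -0.004, 1.319, -0.027], TCP at [0.229, 0.5, 0.25] pointing down, gripper open.
Joint ranges: [-2.7, 2.7], [-0.3, 1.91], [-1.27, 1.3], [0.12, 2.57], [-1.44, 4.58], [0.2, 2.03], [-3.05, 3.05]. Speed limits (rad/s): [2.79, 2.79, 3.14, 3.14, 3.14, 3.14, 3.14].

### API

Orientations are given as [roll, pitch, yaw] about the fixed x, y, z axes, in that order (R = Rz(yaw) Ry(pitch) Rx(roll)).
In Python, from rig import ctrl, vision, workorder, search_frame gives the robot as it stands.
- The arm moves only by the shell command python3 -m inch 'ROWS' [FORCE]. ROWS is JSON, a list of rows, each an object with "xyz": the shift along the world's x, y, z in mm, a list of three; "turn": the turn, a rotation vector about the world's x, y, z in rad, a list of three; "grip": the closure, from -1 (fully open) to 1 (shut). In form: [{"xyz": [dx, dy, dz], "turn": [wx, wy, wz], "grip": grip}, ...]. A call has 1 to 12 rows; each row is the pose to reach, as a shift and turn from the pose commanded when the call began; what a row does not reach only later rows make up. A row lasts 1/12 s, in which the tool goes at most 41.7 mm and 7.16 degrees, less where a joint would pass 70% of its speed; a pose out of reach is approached as far as the arm can. A call with a gripper value outside its range is refused whole. The fingers move at their own pace and stop on an object; FORCE is the grip in N (left out, the last holds). Time passes only in rows, so rows that repeat a pose let the fingers close. It gives the time, the measured TCP pose, the force, the opening and the grip force at its end, in the units of the state.
- ctrl.observe(): the state, without advancing time (a new reading comes with each control period).
- vision.camera(name): name is "scene" or "side" or "wrist"; returns the picture (400x640x3 uint8, red, green, blue); there is no depth.
- vision.get_calibration(name): a dict with "K" (3x3 intrinsics, pixels), "pose" (4x4, takes a point from camera to world coordinates); the wrist camera has in their place "T_tool_cam" (4x4, takes a point from camera to tool coordinates, whose origin is the TCP and whose axes are the flange's). Camera axes: x right, y up, looking along -z (the intrinsics and any distortion apply to the point x, -y, -z); pixel columns grow to the right and rows downward; lengths in m; the calibration is good to about 2 mm. A picture is of the moment at which its call begins: read the wrist's pose just before it. get_calibration takes no time and is no camera call.
- workorder.job_done(): hands the job in; it is judged then, once.
Trained networks look in the newest picture that a camera, given by its name, has taken for a name from the list of things; names that differ only in an ending like _2 or _b are one class to them, and where a whole thing is asked for, a point or a joint stands for the part that bears it (a point fixed in the world has none). Each returns a list of dicts, best first, with "confidence" (0 to 1); they miss things now and then, are a little off and sometimes report something else, mostly with a low value. They report only what shows in the picture. A call takes as long as a camera call. They do not tell look-alikes from the thing itself.
- search_frame(camera, name): "bbox" ([left, top, width, height] in pixels, round what is visible of it).
The state is a dict: "time": time; "joint_pos": joint angles; "joint_vel": joint speeds; "effort": joint torques, N m; "tool_pos": TCP position; "tcp_rot": TCP orientation; "force": force on the tool from outside, world axes, zero at the start; "ft_torque": the same for the moment, N m; "opening": finger opening in m; "grasp_force": force on a finger pad.
Only numpy, scipy, OpenCV 4.12 (cv2) and the standard library are available. Lean on these libraries where they do the work, as an engineer would, in place of code of your own. Each camera call takes 0.05 s, during which the arm holds its last target. There are 200 camera calls.

### The job

Four turned boxes stand open on the bench and their lids are piled up, the smallest on top. Take the pile apart and put each lid on the box whose mouth it fits, the right way up and fully home with its rim flush with the box's, so that lid and box stay a pair while the wood settles. Leave the boxes standing upright where they are, and do not disturb the glue bottle or the roll of abrasive.

Things in the scene. Friction and masses are not known exactly. Their poses are not given: they have to be found in the camera images.
- lid_36: loose dark-wood lid, top of the pile at the start: flat round disc 36 mm across, 16 mm thick; below it a concentric spigot 10 mm long, 23 mm across at the disc, tapering to 15 mm at its flat tip. Origin: centre of the tip (lowest point); z up, disc from z = 10 to 26 mm. About 37 g. Grip the disc's edge, TCP about level with its top. Fits only box_36.
- lid_46: loose dark-wood lid, second from the top at the start: flat round disc 46 mm across, 16 mm thick; below it a concentric spigot 10 mm long, 33 mm across at the disc, tapering to 25 mm at its flat tip. Origin: centre of the tip (lowest point); z up, disc from z = 10 to 26 mm. About 45 g. Grip the disc's edge, TCP about level with its top. Fits only box_46.
- lid_56: loose dark-wood lid, third from the top at the start: flat round disc 56 mm across, 16 mm thick; below it a concentric spigot 10 mm long, 43 mm across at the disc, tapering to 35 mm at its flat tip. Origin: centre of the tip (lowest point); z up, disc from z = 10 to 26 mm. About 53 g. Grip the disc's edge, TCP about level with its top. Fits only box_56.
- lid_66: loose dark-wood lid, bottom of the pile at the start: flat round disc 66 mm across, 16 mm thick; below it a concentric spigot 10 mm long, 53 mm across at the disc, tapering to 45 mm at its flat tip. Origin: centre of the tip (lowest point); z up, disc from z = 10 to 26 mm. About 61 g. Grip the disc's edge, TCP about level with its top. Fits only box_66.
- box_36: loose open turned box of pale wood: narrow-necked round pot, belly 65 mm wide, straight neck 16 mm high; 62 mm high, rim 36 mm across, mouth 26 mm across, bore straight for 16 mm. Origin: centre of its underside; z up. About 190 g. With lid_36 home its disc rests on the rim, edges flush: lid origin 52 mm, lid top 78 mm above the box's origin.
- box_46: loose open turned box of pale wood: tall slim pot, waisted, foot 52 mm wide; 74 mm high, rim 46 mm across, mouth 36 mm across, bore straight for 16 mm. Origin: centre of its underside; z up. About 215 g. With lid_46 home its disc rests on the rim, edges flush: lid origin 64 mm, lid top 90 mm above the box's origin.
- box_56: loose open turned box of pale wood: low squat bowl-like pot, belly 64 mm wide; 46 mm high, rim 56 mm across, mouth 46 mm across, bore straight for 16 mm. Origin: centre of its underside; z up. About 240 g. With lid_56 home its disc rests on the rim, edges flush: lid origin 36 mm, lid top 62 mm above the box's origin.
- box_66: loose open turned box of pale wood: wide-mouthed beaker, foot 57 mm wide; 58 mm high, rim 66 mm across, mouth 56 mm across, bore straight for 16 mm. Origin: centre of its underside; z up. About 265 g. With lid_66 home its disc rests on the rim, edges flush: lid origin 48 mm, lid top 74 mm above the box's origin.
- glue_bottle: bystander, loose: upright glue bottle, 40 mm in diameter, 114 mm high with its nozzle. Origin: centre of its underside. Leave it standing where it is.
- abrasive_roll: bystander, loose: roll of brown cloth abrasive lying flat, 61 mm in diameter, 26 mm high. Origin: centre of its underside. Leave it where it is.
Things that resemble listed ones, but are neither listed nor needed, are in the scene too. What is shaped like the lid_56 but blue or red is not meant. Leave any orange look-alike of the lid_36 alone.

How it is judged:
At the end, for the whole second after the job is handed in: Each lid sits on its own box, centred within 6 mm, down on the rim within 3 mm, tilt under 5 degrees; every box upright within 50 mm of where it stood; bottle and abrasive roll upright within 30 mm of where they stood; all at rest (horizontal distance between lid_36 and box_36 below 0.006 m and z of lid_36 in the frame of box_36 between 0.049 and 0.055 m and angle between each of lid_36, box_36, lid_46, box_46, lid_56, box_56, lid_66, box_66's own z axis and vertical below 0.09 rad and distance of each of box_36, box_46, box_56, box_66 from where it was at the start of the episode below 0.05 m and linear speed of each of lid_36, box_36, lid_46, box_46, lid_56, box_56, lid_66, box_66 below 0.02 m/s and horizontal distance between lid_46 and box_46 below 0.006 m and z of lid_46 in the frame of box_46 between 0.061 and 0.067 m and horizontal distance between lid_56 and box_56 below 0.006 m and z of lid_56 in the frame of box_56 between 0.033 and 0.039 m and horizontal distance between lid_66 and box_66 below 0.006 m and z of lid_66 in the frame of box_66 between 0.045 and 0.051 m and distance of each of glue_bottle, abrasive_roll from where it was at the start of the episode below 0.03 m and angle between each of glue_bottle, abrasive_roll's own z axis and vertical below 0.2 rad); the robot touches nothing.
It fails at once if a box is knocked over (tilted more than 30 degrees) or shoved more than 60 mm ((angle between box_36's own z axis and vertical above 0.52 rad or distance of box_36 from where it was at the start of the episode above 0.06 m) or (angle between box_46's own z axis and vertical above 0.52 rad or distance of box_46 from where it was at the start of the episode above 0.06 m) or (angle between box_56's own z axis and vertical above 0.52 rad or distance of box_56 from where it was at the start of the episode above 0.06 m) or (angle between box_66's own z axis and vertical above 0.52 rad or distance of box_66 from where it was at the start of the episode above 0.06 m)).
It fails at once if the glue_bottle is knocked over or pushed more than 30 mm away (angle between glue_bottle's own z axis and vertical above 0.5 rad or distance of glue_bottle from where it was at the start of the episode above 0.03 m).
It fails at once if the abrasive_roll is knocked over or pushed more than 30 mm away (angle between abrasive_roll's own z axis and vertical above 0.5 rad or distance of abrasive_roll from where it was at the start of the episode above 0.03 m).
It also fails if it takes over 96 s, if anything falls off the work surface, if the arm or the gripper's body presses on something with over 40 N, if the wrist force passes 120 N, or if a joint passes its speed limit or range.

## Working session

There is one attempt and no reset: what is moved stays moved. The work goes in short steps, Python scripts to look and compute and a shell command to move; the robot and the scene stay as the last step left them, time stands still between calls to the robot, and variables do not carry over. Pictures are saved under pics/ and viewed, at most 16 in all, crops included, and the job is handed in when it is done.

```bash
ls; mkdir -p pics
python3 - <<'E'
from rig import ctrl, vision, workorder, search_frame
import cv2,numpy as np
print(ctrl.observe())
for c in ("scene","side"):
    im=vision.camera(c); cv2.imwrite(f"pics/{c}0.png",im[:,:,::-1])
    k=vision.get_calibration(c); print(c,np.round(k["K"],1).tolist(),np.round(k["pose"],3).tolist(),[x for x in k if x not in("K","pose")])
    for n in ["lid_36","lid_46","lid_56","lid_66","box_36","box_46","box_56","box_66","glue_bottle","abrasive_roll"]:
        print(n,[(np.round(d["bbox"]).tolist(),round(d["confidence"],2)) for d in search_frame(c,n)][:3])
k=vision.get_calibration("wrist");print(k)
E
```

```text
pics
{'time': 0.0, 'joint_pos': array([-1.18273587,  0.31174565,  0.01399586,  1.51307087, -0.00438721,
        1.31920062, -0.02721602]), 'joint_vel': array([ 1.00098449e-03, -7.14046987e-04, -5.08108985e-04, -2.78903239e-05,
        2.22393740e-03,  1.11802792e-03, -8.08444381e-04]), 'effort': array([ 1.01449343e-04, -3.79918563e+01,  1.46200592e-01, -2.30587399e+01,
        1.24338889e-02,  1.38773103e-02, -2.96748431e-05]), 'tool_pos': array([0.22886432, 0.49935965, 0.2489045 ]), 'tcp_rot': array([-3.13920130e+00,  1.11355122e-04,  2.71189255e+00]), 'force': array([-0.85205179, -0.50292108,  0.15167154]), 'ft_torque': array([ 0.02571825,  0.00037695, -0.04101093]), 'grasp_force': 0.0, 'opening': 0.08561542634317025}
scene [[404.6, 0.0, 318.8], [0.0, 404.6, 195.3], [0.0, 0.0, 1.0]] [[0.554, 0.529, -0.643, -0.027], [-0.833, 0.341, -0.436, -0.388], [-0.011, 0.777, 0.629, 0.651], [0.0, 0.0, 0.0, 1.0]] []
lid_36 [([312.0, 216.0, 28.0, 23.0], 0.91), ([242.0, 224.0, 23.0, 24.0], 0.91), ([279.0, 250.0, 32.0, 19.0], 0.81)]
lid_46 [([312.0, 216.0, 28.0, 23.0], 0.91), ([242.0, 224.0, 23.0, 
[... 1908 characters left out ...]
.0], 0.85), ([276.0, 240.0, 24.0, 36.0], 0.76), ([266.0, 171.0, 22.0, 24.0], 0.75)]
glue_bottle [([360.0, 183.0, 14.0, 43.0], 0.77)]
abrasive_roll [([313.0, 174.0, 18.0, 11.0], 0.71)]
{'K': array([[295.50186545,   0.        , 318.26900288],
       [  0.        , 295.50186545, 202.92036243],
       [  0.        ,   0.        ,   1.        ]]), 'T_tool_cam': array([[ 1.21887396e-03,  9.44725759e-01,  3.27859351e-01,
         8.34758256e-02],
       [ 9.99999137e-01, -9.90548350e-04, -8.63407924e-04,
        -4.18394218e-04],
       [-4.90923167e-04,  3.27860120e-01, -9.44726151e-01,
        -1.23148997e-01],
       [ 0.00000000e+00,  0.00000000e+00,  0.00000000e+00,
         1.00000000e+00]])}
```

```bash
cd pics; python3 -c "
import cv2
a=cv2.imread('scene0.png')[150:330,190:450];cv2.imwrite('a.png',cv2.resize(a,None,fx=3,fy=3,interpolation=2))
a=cv2.imread('side0.png')[150:310,230:430];cv2.imwrite('b.png',cv2.resize(a,None,fx=3.6,fy=3.6,interpolation=2))"
```

```text
(no output)
```

View pics/a.png

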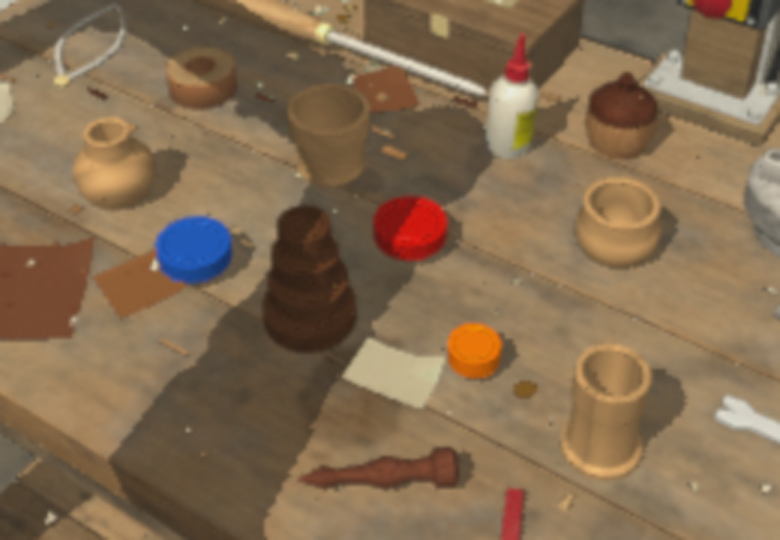

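View pics/b.png

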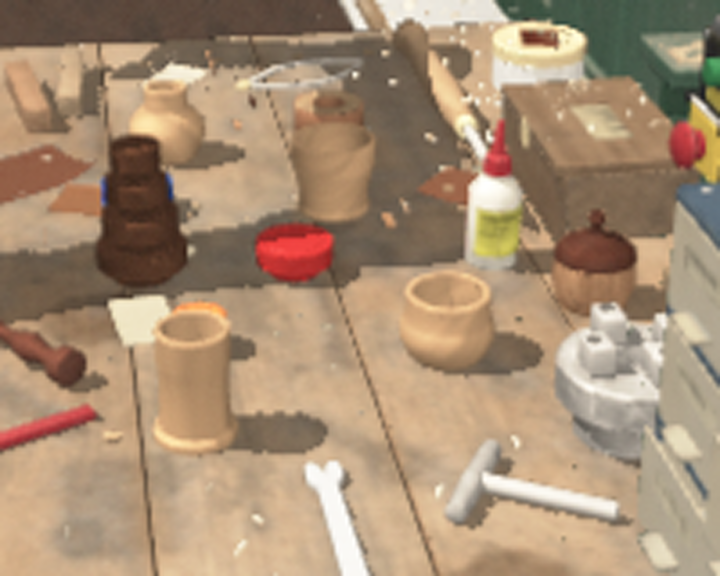

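The scene view shows the pile at full-frame pixel (293,243). The boxes are box_36 at (226,205), box_66 at (300,195), box_56 at (397,222) and box_46 at (392,287). I'll triangulate the rim centres from both views.

```bash
cat > h.py <<'E'
import numpy as np
from scipy.spatial.transform import Rotation as R
from rig import ctrl, vision
def ray(k,pose,uv):
    K=k["K"]; d=np.array([(uv[0]-K[0,2])/K[0,0],-(uv[1]-K[1,2])/K[1,1],-1.])
    d=pose[:3,:3]@d; return pose[:3,3],d/np.linalg.norm(d)
def atz(k,pose,uv,z):
    o,d=ray(k,pose,uv); return o+d*(z-o[2])/d[2]
def tri(rays):
    A=sum(np.eye(3)-np.outer(d,d) for o,d in rays); b=sum((np.eye(3)-np.outer(d,d))@o for o,d in rays)
    return np.linalg.solve(A,b)
def wpose(s):
    T=np.eye(4);T[:3,:3]=R.from_euler("xyz",s["tcp_rot"]).as_matrix();T[:3,3]=s["tool_pos"]
    return T@vision.get_calibration("wrist")["T_tool_cam"]
def proj(k,pose,p):
    q=pose[:3,:3].T@(np.asarray(p)-pose[:3,3]); K=k["K"]
    return np.array([K[0,2]-K[0,0]*q[0]/q[2],K[1,2]+K[1,1]*q[1]/q[2]])
E
python3 - <<'E'
from h import *
S=vision.get_calibration("scene");D=vision.get_calibration("side")
P={"box36":((108,131),(166,92),.062),"box66":((329,110),(334,140),.058),"box56":((620,207),(448,290),.046),"box46":((613,371),(192,328),.074),"pile":((303,219),(134,143),.104),"bottle":((520,40),(500,125),.114),"blue":((195,240),None,.016),"red":((410,220),(294,240),.02),"orange":((474,340),None,.02)}
for n,(a,b,z) in P.items():
    a=np.array(a)/3+(190,150); r1=ray(S,S["pose"],a); o=[np.round(atz(S,S["pose"],a,z),3)]
    if b:
        b=np.array(b)/3.6+(230,150); o+=[np.round(atz(D,D["pose"],b,z),3),"tri",np.round(tri([r1,ray(D,D["pose"],b)]),3)]
    print(n,*o)
E
```

```text
box36 [0.463 0.206 0.062] [0.465 0.19  0.062] tri [0.467 0.211 0.055]
box66 [0.582 0.08  0.058] [0.586 0.077 0.058] tri [0.587 0.083 0.054]
box56 [ 0.616 -0.159  0.046] [ 0.624 -0.157  0.046] tri [ 0.622 -0.157  0.043]
box46 [ 0.449 -0.229  0.074] [ 0.45  -0.232  0.074] tri [ 0.45  -0.229  0.073]
pile [ 0.43  -0.011  0.104] [ 0.429 -0.013  0.104] tri [ 0.43  -0.011  0.104]
bottle [ 0.677 -0.037  0.114] [ 0.684 -0.046  0.114] tri [ 0.688 -0.032  0.107]
blue [0.44  0.104 0.016]
red [ 0.543 -0.022  0.02 ] [ 0.542 -0.015  0.02 ] tri [ 0.54  -0.024  0.024]
orange [ 0.466 -0.124  0.02 ]
```

```bash
python3 -m inch '[{"xyz":[201,-511,0],"turn":[0,0,0],"grip":-1},{"xyz":[201,-511,0],"turn":[0,0,0],"grip":-1},{"xyz":[201,-511,0],"turn":[0,0,0],"grip":-1},{"xyz":[201,-511,0],"turn":[0,0,0],"grip":-1},{"xyz":[201,-511,0],"turn":[0,0,0],"grip":-1},{"xyz":[201,-511,0],"turn":[0,0,0],"grip":-1},{"xyz":[201,-511,0],"turn":[0,0,0],"grip":-1},{"xyz":[201,-511,0],"turn":[0,0,0],"grip":-1},{"xyz":[201,-511,0],"turn":[0,0,0],"grip":-1},{"xyz":[201,-511,0],"turn":[0,0,0],"grip":-1},{"xyz":[201,-511,0],"turn":[0,0,0],"grip":-1},{"xyz":[201,-511,0],"turn":[0,0,0],"grip":-1}]' 40
```

```text
time: 2.1
tool_pos: [0.4125, 0.0328, 0.2505]
tcp_rot: [3.14, 0.001, 2.712]
force: [0.3, -0.2, -0.4]
opening: 0.0853
grasp_force: 0.0
```

```bash
python3 -m inch '[{"xyz":[14,-34,0],"turn":[0,0,0],"grip":-1},{"xyz":[14,-34,0],"turn":[0,0,0],"grip":-1},{"xyz":[14,-34,0],"turn":[0,0,0],"grip":-1},{"xyz":[14,-34,0],"turn":[0,0,0],"grip":-1},{"xyz":[14,-34,0],"turn":[0,0,0],"grip":-1}]'
python3 - <<'E'
from h import *
import cv2
s=ctrl.observe();T=wpose(s);im=vision.camera("wrist");k=vision.get_calibration("wrist")
np.save("w1.npy",T);cv2.imwrite("pics/w1.png",im[:,:,::-1])
for n,p in {"b36":(.465,.21,.062),"b66":(.585,.082,.058),"b56":(.620,-.157,.046),"b46":(.45,-.229,.074),"pile":(.43,-.011,.104)}.items(): print(n,proj(k,T,p).round())
print(s["joint_pos"].round(2))
E
```

```text
time: 2.52
tool_pos: [0.4258, 0.0025, 0.2499]
tcp_rot: [3.141, -0.001, 2.715]
force: [-0.7, 1.1, 0.2]
opening: 0.0855
grasp_force: 0.0
b36 [517. 135.]
b66 [431. 270.]
b56 [272. 346.]
b46 [148. 281.]
pile [307. 203.]
[-0.54  0.05  0.52  1.84 -0.03  1.26  1.13]
```

View pics/w1.png

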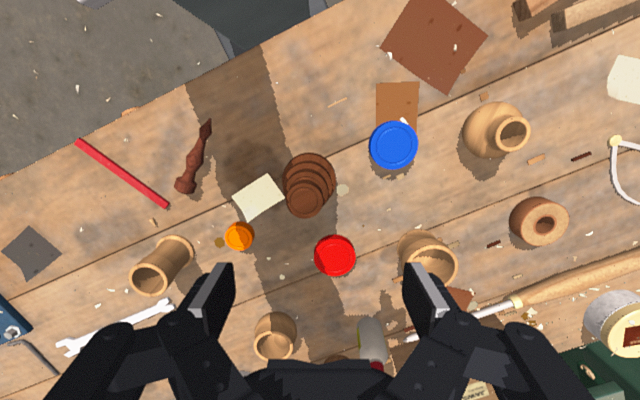

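The wrist view shows the pile top near (306,197). Rims are box_36 (513,133), box_66 (430,262), box_46 (148,279) and box_56 (275,345). I'll magnify them.

Run:
```python
import cv2,numpy as np
a=cv2.imread('pics/w1.png')
f=lambda x,y:cv2.resize(a[y:y+60,x:x+80],(400,300),interpolation=2)
cv2.imwrite('pics/m1.png',np.vstack([np.hstack([f(270,160),f(470,100)]),np.hstack([f(390,225),f(115,235)])]))
```

```text
(no output)
```

View pics/m1.png

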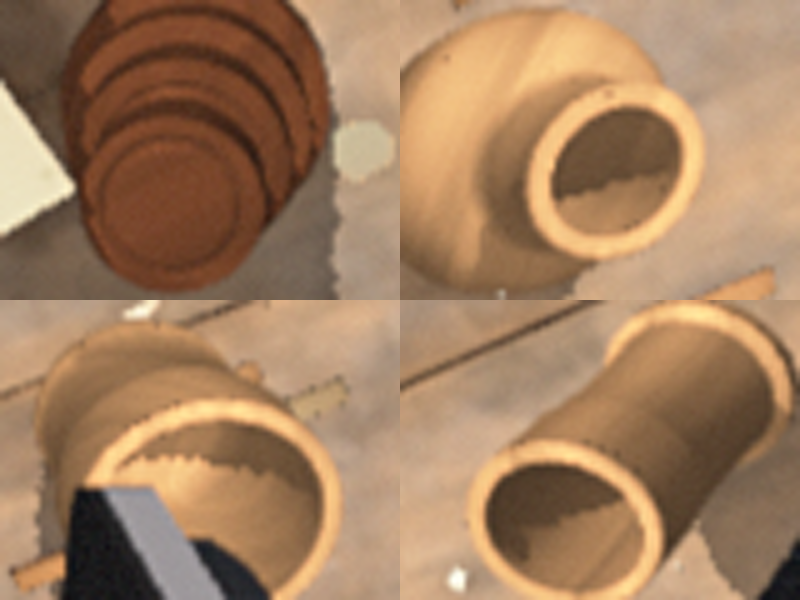

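Run:
```python
from h import *
k=vision.get_calibration("wrist");T=np.load("w1.npy")
for n,uv,z in (("pile",(304.4,200.4),.104),("b36",(512.8,134),.062),("b66",(432.6,266),.058),("b46",(148.2,279.4),.074),("b56",(275,344),.046)):
    print(n,atz(k,T,uv,z).round(4))
print("tcp px",proj(k,T,ctrl.observe()["tool_pos"]), "yvec",R.from_euler("xyz",ctrl.observe()["tcp_rot"]).as_matrix()[:,1].round(3),ctrl.observe()["tool_pos"])
```

```text
pile [ 0.4268 -0.0128  0.104 ]
b36 [0.4623 0.2061 0.062 ]
b66 [0.5808 0.0851 0.058 ]
b46 [ 0.4482 -0.2273  0.074 ]
b56 [ 0.6187 -0.1516  0.046 ]
tcp px [318.93575001 281.94678137] yvec [0.413 0.911 0.   ] [0.42576868 0.00253452 0.24986025]
```

```bash
python3 -m inch '[{"xyz":[1,-14,-20],"turn":[0,0,0],"grip":-1},{"xyz":[1,-14,-50],"turn":[0,0,0],"grip":-1},{"xyz":[1,-14,-80],"turn":[0,0,0],"grip":-1},{"xyz":[1,-14,-80],"turn":[0,0,0],"grip":-1},{"xyz":[1,-14,-80],"turn":[0,0,0],"grip":-1},{"xyz":[1,-14,-80],"turn":[0,0,0],"grip":-1}]'
python3 - <<'E'
from h import *
import cv2
s=ctrl.observe();T=wpose(s);im=vision.camera("wrist");k=vision.get_calibration("wrist")
np.save("w2.npy",T);cv2.imwrite("pics/w2.png",im[:,:,::-1])
print(s["tool_pos"],proj(k,T,(.4275,-.0125,.104)))
E
```

```text
time: 3.07
tool_pos: [0.4282, -0.0125, 0.1713]
tcp_rot: [3.141, 0.002, 2.714]
force: [0.4, 0.4, -0.0]
opening: 0.0856
grasp_force: 0.0
[ 0.42817205 -0.01245956  0.17131626] [318.03746035 225.38593538]
```

View pics/w2.png

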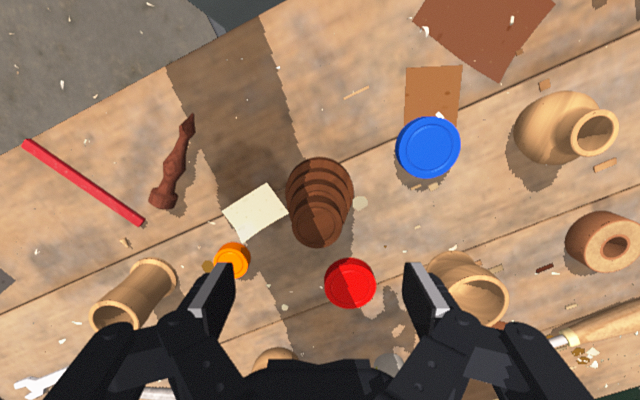

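```bash
python3 -m inch '[{"xyz":[0,0,-30],"turn":[0,0,0],"grip":-1},{"xyz":[0,0,-55],"turn":[0,0,0],"grip":-1},{"xyz":[0,0,-67],"turn":[0,0,0],"grip":-1},{"xyz":[0,0,-67],"turn":[0,0,0],"grip":-1},{"xyz":[0,0,-67],"turn":[0,0,0],"grip":1},{"xyz":[0,0,-67],"turn":[0,0,0],"grip":1},{"xyz":[0,0,-67],"turn":[0,0,0],"grip":1},{"xyz":[0,0,-67],"turn":[0,0,0],"grip":1},{"xyz":[0,0,-67],"turn":[0,0,0],"grip":1},{"xyz":[0,0,-67],"turn":[0,0,0],"grip":1},{"xyz":[0,0,-67],"turn":[0,0,0],"grip":1},{"xyz":[0,0,-67],"turn":[0,0,0],"grip":1}]' 30
```

```text
time: 4.12
tool_pos: [0.4284, -0.0134, 0.1043]
tcp_rot: [3.14, 0.002, 2.712]
force: [-0.8, -1.0, 6.5]
opening: 0.0352
grasp_force: 29.5
```

```bash
python3 -m inch '[{"xyz":[0,0,15],"turn":[0,0,0],"grip":1},{"xyz":[0,0,35],"turn":[0,0,0],"grip":1},{"xyz":[0,20,60],"turn":[0,0,0],"grip":1},{"xyz":[8,50,75],"turn":[0,0,0],"grip":1},{"xyz":[14,85,75],"turn":[0,0,0],"grip":1},{"xyz":[20,125,75],"turn":[0,0,0],"grip":1},{"xyz":[27,165,70],"turn":[0,0,0],"grip":1},{"xyz":[33,200,50],"turn":[0,0,0],"grip":1},{"xyz":[35,219,20],"turn":[0,0,0],"grip":1},{"xyz":[35,219,20],"turn":[0,0,0],"grip":1},{"xyz":[35,219,20],"turn":[0,0,0],"grip":1},{"xyz":[35,219,20],"turn":[0,0,0],"grip":1}]'
python3 - <<'E'
from h import *
import cv2
s=ctrl.observe();T=wpose(s);im=vision.camera("wrist");k=vision.get_calibration("wrist")
np.save("w3.npy",T);cv2.imwrite("pics/w3.png",im[:,:,::-1])
print(s["tool_pos"],proj(k,T,(.4625,.206,.062)),proj(k,T,s["tool_pos"]))
E
```

```text
time: 5.12
tool_pos: [0.4626, 0.2046, 0.1233]
tcp_rot: [-3.141, 0.001, 2.711]
force: [0.1, -0.4, 0.3]
opening: 0.0348
grasp_force: 30.2
[0.46260591 0.20455091 0.12331232] [320.53490176 228.85085802] [318.79054278 282.06004729]
```

View pics/w3.png

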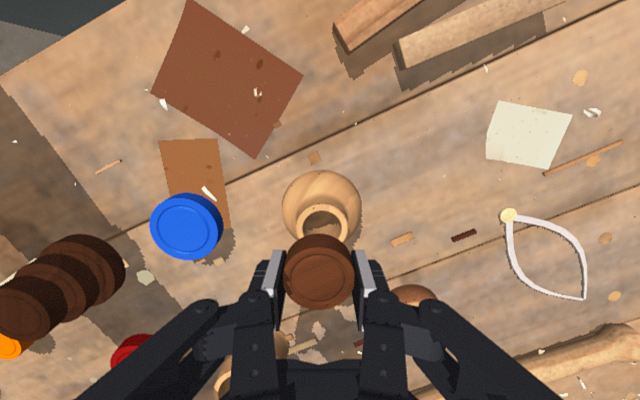

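Run:
```python
import cv2
a=cv2.imread('pics/w3.png')[160:320,250:400]
cv2.imwrite('pics/m3.png',cv2.resize(a,None,fx=3.75,fy=3.75,interpolation=2))
```

```text
(no output)
```

View pics/m3.png

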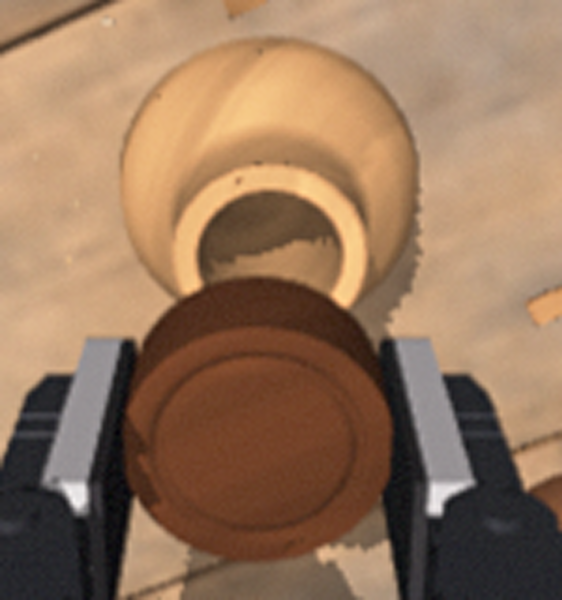

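```bash
python3 -m inch '[{"xyz":[1,2,-10],"turn":[0,0,0],"grip":1},{"xyz":[1,2,-20],"turn":[0,0,0],"grip":1},{"xyz":[1,2,-28],"turn":[0,0,0],"grip":1},{"xyz":[1,2,-32],"turn":[0,0,0],"grip":1},{"xyz":[1,2,-36],"turn":[0,0,0],"grip":1},{"xyz":[1,2,-40],"turn":[0,0,0],"grip":1},{"xyz":[1,2,-43],"turn":[0,0,0],"grip":1},{"xyz":[1,2,-43],"turn":[0,0,0],"grip":1},{"xyz":[1,2,-43],"turn":[0,0,0],"grip":1}]'
```

```text
time: 5.92
tool_pos: [0.4634, 0.2077, 0.0801]
tcp_rot: [3.141, 0.0, 2.712]
force: [-0.3, -1.3, -0.1]
opening: 0.0349
grasp_force: 30.3
```

```bash
python3 -m inch '[{"xyz":[0,0,-1],"turn":[0,0,0],"grip":1},{"xyz":[0,0,-2],"turn":[0,0,0],"grip":1},{"xyz":[0,0,-2],"turn":[0,0,0],"grip":1},{"xyz":[0,0,-2],"turn":[0,0,0],"grip":1}]'
```

```text
time: 6.25
tool_pos: [0.4636, 0.2078, 0.0795]
tcp_rot: [3.14, 0.0, 2.712]
force: [-3.1, -1.7, 8.7]
opening: 0.0348
grasp_force: 35.0
```

```bash
python3 -m inch '[{"xyz":[0,0,0],"turn":[0,0,0],"grip":-1},{"xyz":[0,0,0],"turn":[0,0,0],"grip":-1},{"xyz":[0,0,0],"turn":[0,0,0],"grip":-1},{"xyz":[0,0,0],"turn":[0,0,0],"grip":-1},{"xyz":[0,0,30],"turn":[0,0,0],"grip":-1},{"xyz":[0,0,65],"turn":[0,0,0],"grip":-1},{"xyz":[-5,-30,90],"turn":[0,0,0],"grip":-1},{"xyz":[-11,-70,90],"turn":[0,0,0],"grip":-1},{"xyz":[-18,-110,90],"turn":[0,0,0],"grip":-1},{"xyz":[-24,-150,90],"turn":[0,0,0],"grip":-1},{"xyz":[-30,-190,90],"turn":[0,0,0],"grip":-1},{"xyz":[-35,-221,80],"turn":[0,0,0],"grip":-1}]'
python3 -m inch '[{"xyz":[0,0,-20],"turn":[0,0,0],"grip":-1},{"xyz":[0,0,-20],"turn":[0,0,0],"grip":-1},{"xyz":[0,0,-20],"turn":[0,0,0],"grip":-1}]'
python3 - <<'E'
from h import *
import cv2
s=ctrl.observe();T=wpose(s);im=vision.camera("wrist");k=vision.get_calibration("wrist")
np.save("w4.npy",T);cv2.imwrite("pics/w4.png",im[:,:,::-1])
print(s["tool_pos"],proj(k,T,(.4275,-.0125,.078)),proj(k,T,(.462,.208,.078)))
f=lambda x,y:cv2.resize(im[y:y+100,x:x+140,::-1],(420,300),interpolation=2)
cv2.imwrite('pics/m4.png',np.hstack([f(250,150),f(500,80)]))
E
```

```text
time: 7.25
tool_pos: [0.4287, -0.0168, 0.1594]
tcp_rot: [3.14, 0.004, 2.709]
force: [0.3, -0.2, 0.1]
opening: 0.0852
grasp_force: 0.0
time: 7.5
tool_pos: [0.4272, -0.0129, 0.1373]
tcp_rot: [-3.141, -0.003, 2.711]
force: [1.1, 0.0, -0.0]
opening: 0.0852
grasp_force: 0.0
[ 0.42718356 -0.01293314  0.13734457] [319.45483613 231.41303666] [672.04161223 140.99557471]
```

View pics/m4.png

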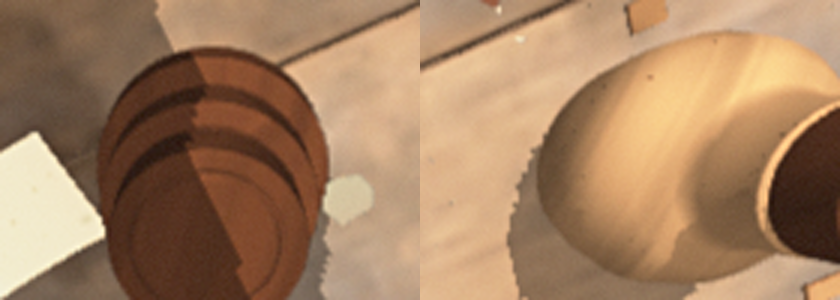

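```bash
python3 -m inch '[{"xyz":[0,0,-30],"turn":[0,0,0],"grip":-1},{"xyz":[0,0,-50],"turn":[0,0,0],"grip":-1},{"xyz":[0,0,-59],"turn":[0,0,0],"grip":-1},{"xyz":[0,0,-59],"turn":[0,0,0],"grip":-1},{"xyz":[0,0,-59],"turn":[0,0,0],"grip":1},{"xyz":[0,0,-59],"turn":[0,0,0],"grip":1},{"xyz":[0,0,-59],"turn":[0,0,0],"grip":1},{"xyz":[0,0,-59],"turn":[0,0,0],"grip":1},{"xyz":[0,0,-59],"turn":[0,0,0],"grip":1},{"xyz":[0,0,-59],"turn":[0,0,0],"grip":1},{"xyz":[0,0,-59],"turn":[0,0,0],"grip":1}]' 30
```

```text
time: 8.47
tool_pos: [0.4294, -0.0132, 0.0804]
tcp_rot: [3.14, 0.002, 2.712]
force: [-1.3, 1.1, 6.2]
opening: 0.045
grasp_force: 30.1
```

```bash
python3 -m inch '[{"xyz":[0,0,15],"turn":[0,0,0],"grip":1},{"xyz":[0,0,40],"turn":[0,0,0],"grip":1},{"xyz":[0,-20,65],"turn":[0,0,0],"grip":1},{"xyz":[6,-50,75],"turn":[0,0,0],"grip":1},{"xyz":[10,-85,75],"turn":[0,0,0],"grip":1},{"xyz":[14,-125,75],"turn":[0,0,0],"grip":1},{"xyz":[17,-165,75],"turn":[0,0,0],"grip":1},{"xyz":[20,-200,60],"turn":[0,0,0],"grip":1},{"xyz":[20,-215,50],"turn":[0,0,0],"grip":1},{"xyz":[20,-215,50],"turn":[0,0,0],"grip":1},{"xyz":[20,-215,50],"turn":[0,0,0],"grip":1},{"xyz":[20,-215,50],"turn":[0,0,0],"grip":1}]'
python3 - <<'E'
from h import *
import cv2
s=ctrl.observe();T=wpose(s);im=vision.camera("wrist");k=vision.get_calibration("wrist")
np.save("w5.npy",T);cv2.imwrite("pics/w5.png",im[:,:,::-1])
print(s["tool_pos"],proj(k,T,(.449,-.2285,.074)),proj(k,T,s["tool_pos"]))
a=im[160:320,250:400,::-1]
cv2.imwrite('pics/m5.png',cv2.resize(a,None,fx=3.75,fy=3.75,interpolation=2))
E
```

```text
time: 9.47
tool_pos: [0.4486, -0.2269, 0.1292]
tcp_rot: [3.14, -0.0, 2.713]
force: [1.0, -0.3, 0.2]
opening: 0.0447
grasp_force: 30.9
[ 0.44856343 -0.22686498  0.12916885] [316.53348415 235.2057925 ] [318.80012059 282.05767433]
```

View pics/m5.png

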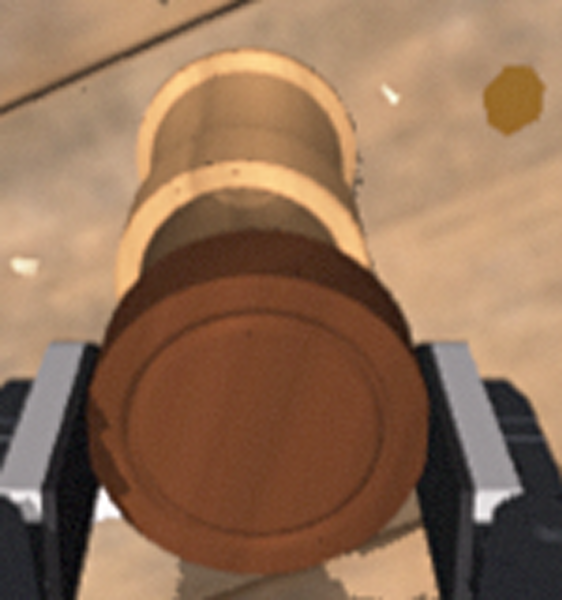

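```bash
python3 -m inch '[{"xyz":[1,-3,-5],"turn":[0,0,0],"grip":1},{"xyz":[1,-3,-13],"turn":[0,0,0],"grip":1},{"xyz":[1,-3,-20],"turn":[0,0,0],"grip":1},{"xyz":[1,-3,-25],"turn":[0,0,0],"grip":1},{"xyz":[1,-3,-29],"turn":[0,0,0],"grip":1},{"xyz":[1,-3,-32],"turn":[0,0,0],"grip":1},{"xyz":[1,-3,-34],"turn":[0,0,0],"grip":1},{"xyz":[1,-3,-34],"turn":[0,0,0],"grip":1}]'
python3 -m inch '[{"xyz":[0,0,-1],"turn":[0,0,0],"grip":1},{"xyz":[0,0,-2],"turn":[0,0,0],"grip":1},{"xyz":[0,0,-3],"turn":[0,0,0],"grip":1},{"xyz":[0,0,-3],"turn":[0,0,0],"grip":1}]'
```

```text
time: 10.18
tool_pos: [0.4492, -0.2311, 0.0946]
tcp_rot: [3.141, -0.0, 2.712]
force: [-0.2, 0.7, -0.5]
opening: 0.0446
grasp_force: 30.9
time: 10.52
tool_pos: [0.4494, -0.2314, 0.0925]
tcp_rot: [3.141, 0.001, 2.712]
force: [0.1, 1.6, 3.1]
opening: 0.0448
grasp_force: 31.1
```

```bash
python3 -m inch '[{"xyz":[0,0,0],"turn":[0,0,0],"grip":-1},{"xyz":[0,0,0],"turn":[0,0,0],"grip":-1},{"xyz":[0,0,0],"turn":[0,0,0],"grip":-1},{"xyz":[0,0,0],"turn":[0,0,0],"grip":-1},{"xyz":[0,0,30],"turn":[0,0,0],"grip":-1},{"xyz":[0,0,65],"turn":[0,0,0],"grip":-1},{"xyz":[-5,30,75],"turn":[0,0,0],"grip":-1},{"xyz":[-9,70,75],"turn":[0,0,0],"grip":-1},{"xyz":[-13,110,75],"turn":[0,0,0],"grip":-1},{"xyz":[-17,150,70],"turn":[0,0,0],"grip":-1},{"xyz":[-20,190,60],"turn":[0,0,0],"grip":-1},{"xyz":[-21,218,50],"turn":[0,0,0],"grip":-1}]'
python3 -m inch '[{"xyz":[0,0,-28],"turn":[0,0,0],"grip":-1},{"xyz":[0,0,-28],"turn":[0,0,0],"grip":-1},{"xyz":[0,0,-28],"turn":[0,0,0],"grip":-1}]'
python3 - <<'E'
from h import *
import cv2
s=ctrl.observe();T=wpose(s);im=vision.camera("wrist");k=vision.get_calibration("wrist")
np.save("w6.npy",T);cv2.imwrite("pics/w6.png",im[:,:,::-1])
print(s["tool_pos"],proj(k,T,(.4275,-.0125,.052)))
a=im[160:320,220:420,::-1]
cv2.imwrite('pics/m6.png',cv2.resize(a,None,fx=3,fy=3,interpolation=2))
E
```

```text
time: 11.52
tool_pos: [0.4276, -0.0092, 0.142]
tcp_rot: [3.139, -0.0, 2.716]
force: [0.7, 0.7, -0.8]
opening: 0.0856
grasp_force: 0.0
time: 11.77
tool_pos: [0.4268, -0.0136, 0.1133]
tcp_rot: [-3.139, -0.003, 2.712]
force: [1.0, -0.3, -0.2]
opening: 0.0854
grasp_force: 0.0
[ 0.42684503 -0.01360509  0.11327194] [320.68228582 230.28313798]
```

View pics/m6.png

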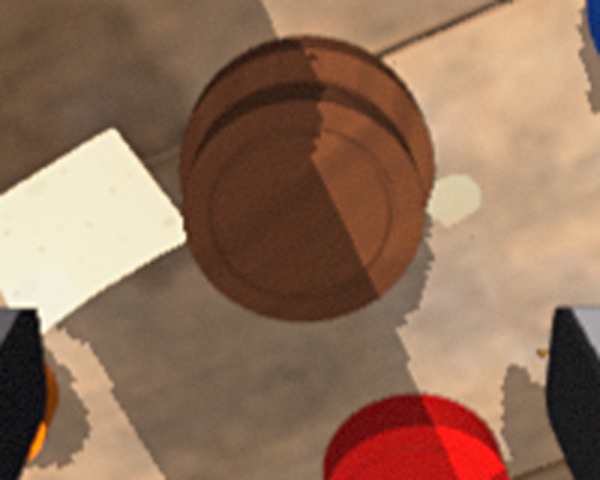

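```bash
python3 -m inch '[{"xyz":[-1,1,-30],"turn":[0,0,0],"grip":-1},{"xyz":[-1,1,-50],"turn":[0,0,0],"grip":-1},{"xyz":[-1,1,-60],"turn":[0,0,0],"grip":-1},{"xyz":[-1,1,-60],"turn":[0,0,0],"grip":-1},{"xyz":[-1,1,-60],"turn":[0,0,0],"grip":1},{"xyz":[-1,1,-60],"turn":[0,0,0],"grip":1},{"xyz":[-1,1,-60],"turn":[0,0,0],"grip":1},{"xyz":[-1,1,-60],"turn":[0,0,0],"grip":1},{"xyz":[-1,1,-60],"turn":[0,0,0],"grip":1},{"xyz":[-1,1,-60],"turn":[0,0,0],"grip":1},{"xyz":[-1,1,-60],"turn":[0,0,0],"grip":1}]' 30
```

```text
time: 12.73
tool_pos: [0.4287, -0.0127, 0.0557]
tcp_rot: [3.14, 0.003, 2.711]
force: [-0.8, -0.3, 5.3]
opening: 0.0542
grasp_force: 30.9
```

```bash
python3 -m inch '[{"xyz":[0,0,15],"turn":[0,0,0],"grip":1},{"xyz":[0,0,40],"turn":[0,0,0],"grip":1},{"xyz":[15,-10,70],"turn":[0,0,0],"grip":1},{"xyz":[40,-30,80],"turn":[0,0,0],"grip":1},{"xyz":[70,-52,80],"turn":[0,0,0],"grip":1},{"xyz":[100,-75,80],"turn":[0,0,0],"grip":1},{"xyz":[130,-97,80],"turn":[0,0,0],"grip":1},{"xyz":[160,-120,70],"turn":[0,0,0],"grip":1},{"xyz":[190,-142,60],"turn":[0,0,0],"grip":1},{"xyz":[190,-142,50],"turn":[0,0,0],"grip":1},{"xyz":[190,-142,50],"turn":[0,0,0],"grip":1},{"xyz":[190,-142,50],"turn":[0,0,0],"grip":1}]'
python3 -m inch '[{"xyz":[0,0,0],"turn":[0,0,0],"grip":1},{"xyz":[0,0,0],"turn":[0,0,0],"grip":1}]'
python3 - <<'E'
from h import *
import cv2
s=ctrl.observe();T=wpose(s);im=vision.camera("wrist");k=vision.get_calibration("wrist")
np.save("w7.npy",T);cv2.imwrite("pics/w7.png",im[:,:,::-1])
print(s["tool_pos"],proj(k,T,(.619,-.155,.046)),proj(k,T,s["tool_pos"]))
a=im[150:310,220:420,::-1]
cv2.imwrite('pics/m7.png',cv2.resize(a,None,fx=3.75,fy=3.75,interpolation=2))
E
```

```text
time: 13.73
tool_pos: [0.6163, -0.1537, 0.1034]
tcp_rot: [-3.142, -0.003, 2.712]
force: [-0.4, 0.5, -0.6]
opening: 0.0547
grasp_force: 32.2
time: 13.9
tool_pos: [0.6172, -0.153, 0.1054]
tcp_rot: [3.14, 0.001, 2.713]
force: [-0.4, 0.4, -0.0]
opening: 0.0545
grasp_force: 32.2
[ 0.61719855 -0.15299136  0.10541986] [316.87376453 234.25789409] [318.80025958 282.06251509]
```

View pics/m7.png

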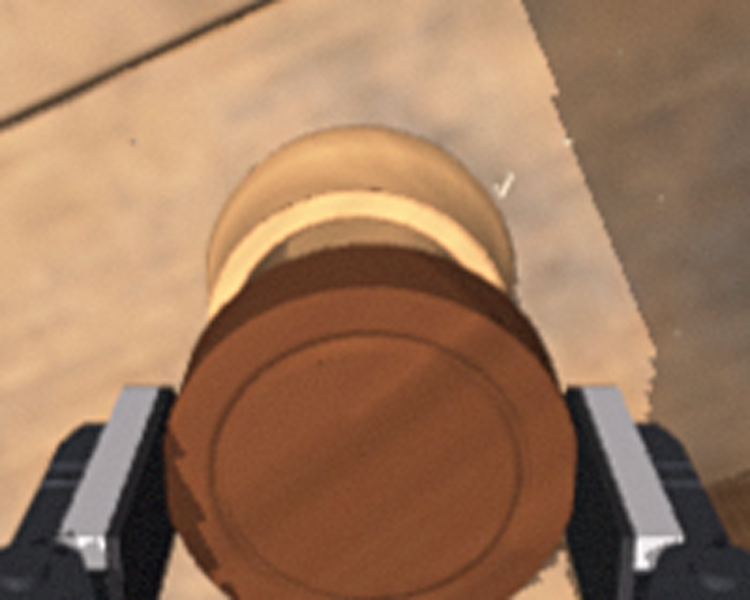

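```bash
cat > fit.py <<'E'
from h import *
from scipy.optimize import least_squares
def rimfit(T,r,z,umid,vtop,x0):
    k=vision.get_calibration("wrist");t=np.linspace(0,2*np.pi,181)
    def f(p):
        q=np.array([proj(k,T,(p[0]+r*np.cos(a),p[1]+r*np.sin(a),z)) for a in t])
        return [(q[:,0].max()+q[:,0].min())/2-umid,q[:,1].min()-vtop]
    return least_squares(f,x0).x
E
python3 - <<'E'
from fit import *
k=vision.get_calibration("wrist");T=np.load("w7.npy")
b=rimfit(T,.028,.046,316.3,200.7,(.619,-.155)); l=atz(k,T,(317.6,273.7),.1054-.0037)
print(b,l,b-l[:2])
E
```

```text
[ 0.62241961 -0.15698395] [ 0.61485168 -0.15256283  0.1017    ] [ 0.00756794 -0.00442112]
```

Run:
```python
from fit import *
k=vision.get_calibration("wrist")
for f,r,z,u,v,x0,luv,lz,used in (("w3",.018,.062,322.4,204,(.463,.206),(319.1,277.6),.1233,(1,2)),("w5",.023,.074,315.3,202.7,(.449,-.229),(318.8,272.8),.1268,(1,-3))):
    T=np.load(f+".npy");b=rimfit(T,r,z,u,v,x0);l=atz(k,T,luv,lz);print(b.round(4),l.round(4),((b-l[:2])*1e3).round(1),used)
```

```text
[0.4631 0.2071] [0.4604 0.2057 0.1233] [2.7 1.4] (1, 2)
[ 0.4488 -0.2293] [ 0.4452 -0.2253  0.1268] [ 3.6 -4. ] (1, -3)
```

```bash
python3 -m inch '[{"xyz":[6,-4,-4],"turn":[0,0,0],"grip":1},{"xyz":[6,-4,-14],"turn":[0,0,0],"grip":1},{"xyz":[6,-4,-22],"turn":[0,0,0],"grip":1},{"xyz":[6,-4,-28],"turn":[0,0,0],"grip":1},{"xyz":[6,-4,-32],"turn":[0,0,0],"grip":1},{"xyz":[6,-4,-35],"turn":[0,0,0],"grip":1},{"xyz":[6,-4,-37],"turn":[0,0,0],"grip":1},{"xyz":[6,-4,-37],"turn":[0,0,0],"grip":1}]'
python3 -m inch '[{"xyz":[0,0,-1],"turn":[0,0,0],"grip":1},{"xyz":[0,0,-2],"turn":[0,0,0],"grip":1},{"xyz":[0,0,-3],"turn":[0,0,0],"grip":1},{"xyz":[0,0,-3],"turn":[0,0,0],"grip":1}]'
```

```text
time: 14.62
tool_pos: [0.6229, -0.1582, 0.0664]
tcp_rot: [-3.141, -0.001, 2.712]
force: [0.3, -0.7, -0.9]
opening: 0.0543
grasp_force: 32.2
time: 14.95
tool_pos: [0.6236, -0.1584, 0.0658]
tcp_rot: [3.141, 0.001, 2.712]
force: [-2.0, 0.4, 6.1]
opening: 0.055
grasp_force: 32.8
```

```bash
python3 -m inch '[{"xyz":[0,0,0],"turn":[0,0,0],"grip":-1},{"xyz":[0,0,0],"turn":[0,0,0],"grip":-1},{"xyz":[0,0,0],"turn":[0,0,0],"grip":-1},{"xyz":[0,0,0],"turn":[0,0,0],"grip":-1},{"xyz":[0,0,30],"turn":[0,0,0],"grip":-1},{"xyz":[0,0,65],"turn":[0,0,0],"grip":-1},{"xyz":[-25,18,80],"turn":[0,0,0],"grip":-1},{"xyz":[-57,42,80],"turn":[0,0,0],"grip":-1},{"xyz":[-90,66,80],"turn":[0,0,0],"grip":-1},{"xyz":[-123,90,80],"turn":[0,0,0],"grip":-1},{"xyz":[-155,115,70],"turn":[0,0,0],"grip":-1},{"xyz":[-180,134,60],"turn":[0,0,0],"grip":-1}]'
python3 -m inch '[{"xyz":[-15,12,-20],"turn":[0,0,0],"grip":-1},{"xyz":[-15,12,-38],"turn":[0,0,0],"grip":-1},{"xyz":[-15,12,-38],"turn":[0,0,0],"grip":-1},{"xyz":[-15,12,-38],"turn":[0,0,0],"grip":-1}]'
python3 - <<'E'
from h import *
import cv2
s=ctrl.observe();T=wpose(s);im=vision.camera("wrist");k=vision.get_calibration("wrist")
np.save("w8.npy",T);cv2.imwrite("pics/w8.png",im[:,:,::-1])
print(s["tool_pos"],proj(k,T,(.4275,-.0125,.026)),proj(k,T,(.583,.084,.058)))
cv2.imwrite('pics/m8.png',cv2.resize(im[150:390,200:520,::-1],None,fx=2.4,fy=2.4,interpolation=2))
E
```

```text
time: 15.95
tool_pos: [0.4409, -0.0223, 0.1238]
tcp_rot: [3.14, -0.001, 2.713]
force: [0.9, 1.1, -1.1]
opening: 0.0857
grasp_force: 0.0
time: 16.28
tool_pos: [0.4279, -0.0125, 0.0859]
tcp_rot: [-3.141, -0.001, 2.712]
force: [0.9, -0.6, 0.3]
opening: 0.0855
grasp_force: 0.0
[ 0.42789275 -0.01253931  0.08587873] [318.49236392 230.27933835] [540.28330122 384.49752065]
```

View pics/m8.png

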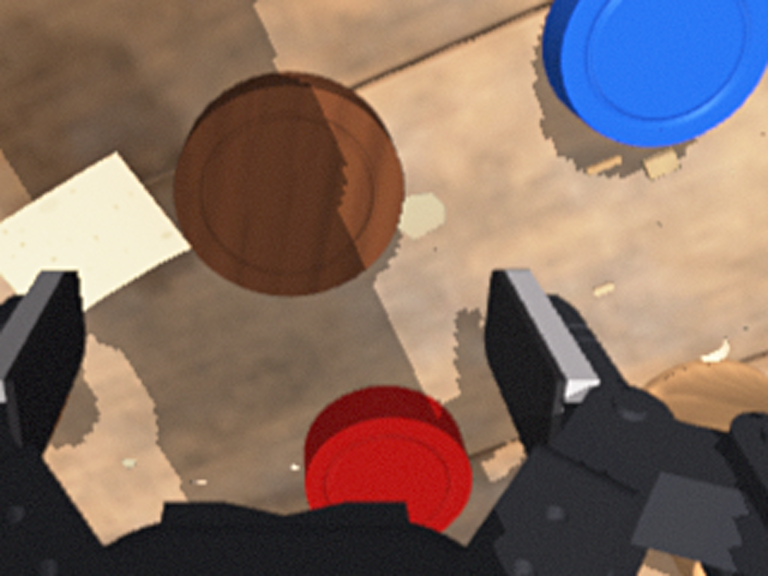

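```bash
python3 -m inch '[{"xyz":[0,0,-30],"turn":[0,0,0],"grip":-1},{"xyz":[0,0,-50],"turn":[0,0,0],"grip":-1},{"xyz":[0,0,-59],"turn":[0,0,0],"grip":-1},{"xyz":[0,0,-59],"turn":[0,0,0],"grip":-1},{"xyz":[0,0,-59],"turn":[0,0,0],"grip":1},{"xyz":[0,0,-59],"turn":[0,0,0],"grip":1},{"xyz":[0,0,-59],"turn":[0,0,0],"grip":1},{"xyz":[0,0,-59],"turn":[0,0,0],"grip":1},{"xyz":[0,0,-59],"turn":[0,0,0],"grip":1},{"xyz":[0,0,-59],"turn":[0,0,0],"grip":1},{"xyz":[0,0,-59],"turn":[0,0,0],"grip":1}]' 30
```

```text
time: 17.25
tool_pos: [0.4299, -0.0127, 0.0286]
tcp_rot: [3.14, 0.003, 2.711]
force: [-0.1, -0.8, 6.1]
opening: 0.0648
grasp_force: 33.2
```

```bash
python3 -m inch '[{"xyz":[0,0,15],"turn":[0,0,0],"grip":1},{"xyz":[0,0,40],"turn":[0,0,0],"grip":1},{"xyz":[0,0,75],"turn":[0,0,0],"grip":1},{"xyz":[20,12,95],"turn":[0,0,0],"grip":1},{"xyz":[50,31,100],"turn":[0,0,0],"grip":1},{"xyz":[80,50,100],"turn":[0,0,0],"grip":1},{"xyz":[110,69,100],"turn":[0,0,0],"grip":1},{"xyz":[140,87,95],"turn":[0,0,0],"grip":1},{"xyz":[154,96,90],"turn":[0,0,0],"grip":1},{"xyz":[154,96,86],"turn":[0,0,0],"grip":1},{"xyz":[154,96,86],"turn":[0,0,0],"grip":1},{"xyz":[154,96,86],"turn":[0,0,0],"grip":1}]'
python3 -m inch '[{"xyz":[0,0,0],"turn":[0,0,0],"grip":1},{"xyz":[0,0,0],"turn":[0,0,0],"grip":1}]'
python3 - <<'E'
from h import *
import cv2
s=ctrl.observe();T=wpose(s);im=vision.camera("wrist");k=vision.get_calibration("wrist")
np.save("w9.npy",T);cv2.imwrite("pics/w9.png",im[:,:,::-1])
print(s["tool_pos"],proj(k,T,(.584,.083,.058)),proj(k,T,s["tool_pos"]))
a=im[150:310,220:420,::-1]
cv2.imwrite('pics/m9.png',cv2.resize(a,None,fx=3.75,fy=3.75,interpolation=2))
E
```

```text
time: 18.25
tool_pos: [0.581, 0.0827, 0.1127]
tcp_rot: [-3.14, -0.001, 2.711]
force: [-0.8, -0.8, 0.3]
opening: 0.0647
grasp_force: 33.7
time: 18.42
tool_pos: [0.5816, 0.0826, 0.1136]
tcp_rot: [3.141, 0.0, 2.71]
force: [-0.5, 0.4, -0.8]
opening: 0.0644
grasp_force: 33.7
[0.5815863  0.0826048  0.11363908] [320.64018358 236.1588017 ] [318.79015353 282.057582  ]
```

View pics/m9.png

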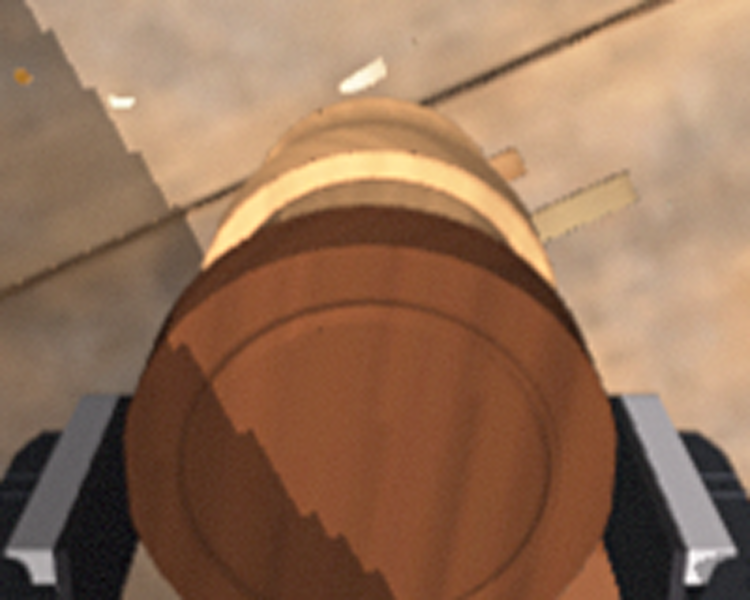

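Run:
```python
from fit import *
k=vision.get_calibration("wrist");T=np.load("w9.npy")
P=np.array([atz(k,T,(220+x/3.75,150+y/3.75),.058)[:2] for x,y in ((205,265),(240,205),(310,160),(380,149),(450,165),(500,195),(553,283))])
r=least_squares(lambda c:np.hypot(*(P-c).T)-.033,(.584,.083)); l=rimfit(T,.033,.111,318.2,214.8,(.58,.082))
print(r.x,(r.fun*1e3).round(1),l,(r.x-l)*1e3)
```

```text
[0.58484156 0.08224251] [-0.8 -0.1  0.3  0.3 -0.  -0.1 -0.6] [0.58048647 0.08279909] [ 4.35508448 -0.55658807]
```

```bash
python3 -m inch '[{"xyz":[3,0,-4],"turn":[0,0,0],"grip":1},{"xyz":[3,0,-13],"turn":[0,0,0],"grip":1},{"xyz":[3,0,-20],"turn":[0,0,0],"grip":1},{"xyz":[3,0,-25],"turn":[0,0,0],"grip":1},{"xyz":[3,0,-29],"turn":[0,0,0],"grip":1},{"xyz":[3,0,-32],"turn":[0,0,0],"grip":1},{"xyz":[3,0,-35],"turn":[0,0,0],"grip":1},{"xyz":[3,0,-35],"turn":[0,0,0],"grip":1}]'
python3 -m inch '[{"xyz":[0,0,-1],"turn":[0,0,0],"grip":1},{"xyz":[0,0,-2],"turn":[0,0,0],"grip":1},{"xyz":[0,0,-3],"turn":[0,0,0],"grip":1},{"xyz":[0,0,-3],"turn":[0,0,0],"grip":1}]'
```

```text
time: 19.13
tool_pos: [0.5851, 0.0834, 0.0774]
tcp_rot: [-3.141, -0.0, 2.712]
force: [0.5, -1.0, -1.0]
opening: 0.0645
grasp_force: 33.7
time: 19.47
tool_pos: [0.5855, 0.0836, 0.0767]
tcp_rot: [3.141, 0.0, 2.712]
force: [-2.9, -0.1, 7.8]
opening: 0.0646
grasp_force: 34.4
```

Seated. I'll release, retreat and check with both fixed cameras.

```bash
python3 -m inch '[{"xyz":[0,0,0],"turn":[0,0,0],"grip":-1},{"xyz":[0,0,0],"turn":[0,0,0],"grip":-1},{"xyz":[0,0,0],"turn":[0,0,0],"grip":-1},{"xyz":[0,0,0],"turn":[0,0,0],"grip":-1},{"xyz":[0,0,30],"turn":[0,0,0],"grip":-1},{"xyz":[0,0,70],"turn":[0,0,0],"grip":-1},{"xyz":[0,0,110],"turn":[0,0,0],"grip":-1},{"xyz":[-30,0,150],"turn":[0,0,0],"grip":-1},{"xyz":[-60,0,180],"turn":[0,0,0],"grip":-1},{"xyz":[-90,0,205],"turn":[0,0,0],"grip":-1},{"xyz":[-120,0,230],"turn":[0,0,0],"grip":-1},{"xyz":[-150,-20,250],"turn":[0,0,0],"grip":-1}]'
python3 -m inch '[{"xyz":[-40,-20,20],"turn":[0,0,0],"grip":-1},{"xyz":[-40,-20,20],"turn":[0,0,0],"grip":-1},{"xyz":[-40,-20,20],"turn":[0,0,0],"grip":-1},{"xyz":[-40,-20,20],"turn":[0,0,0],"grip":-1},{"xyz":[-40,-20,20],"turn":[0,0,0],"grip":-1},{"xyz":[-40,-20,20],"turn":[0,0,0],"grip":-1},{"xyz":[-40,-20,20],"turn":[0,0,0],"grip":-1}]'
python3 - <<'E'
from rig import vision
import cv2,numpy as np
a=vision.camera("scene")[150:330,190:450,::-1];b=vision.camera("side")[150:310,230:430,::-1]
cv2.imwrite("pics/end1.png",cv2.resize(a,None,fx=3,fy=3,interpolation=2))
cv2.imwrite("pics/end2.png",cv2.resize(b,None,fx=3.6,fy=3.6,interpolation=2))
w=vision.camera("wrist");cv2.imwrite("pics/end3.png",w[:,:,::-1])
E
```

```text
time: 20.47
tool_pos: [0.4361, 0.0688, 0.3252]
tcp_rot: [3.138, 0.0, 2.719]
force: [0.1, 1.6, 1.2]
opening: 0.0853
grasp_force: 0.0
time: 21.05
tool_pos: [0.3977, 0.0455, 0.3424]
tcp_rot: [-3.139, -0.001, 2.712]
force: [0.6, 0.3, -0.2]
opening: 0.0854
grasp_force: 0.0
```

View pics/end2.png

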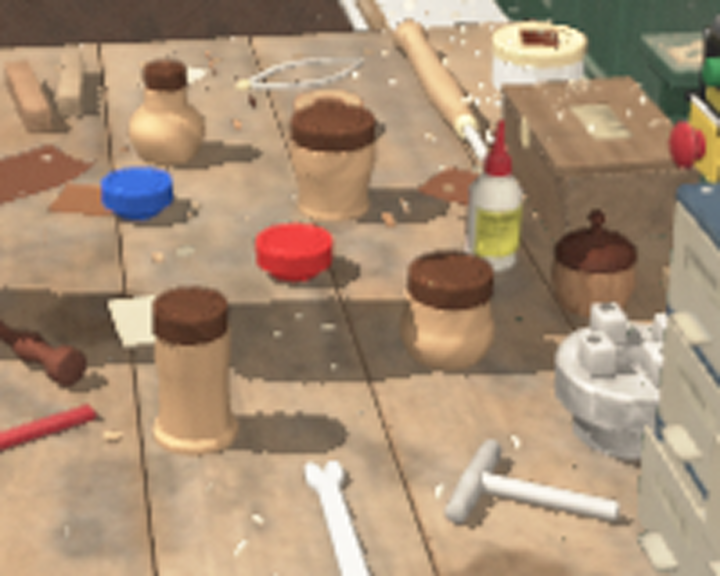

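View pics/end3.png

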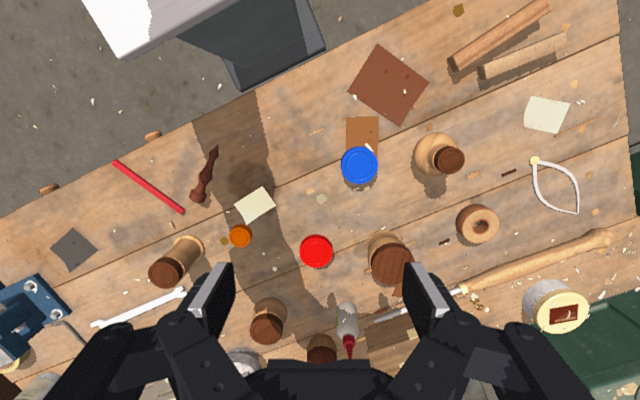

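All four lids sit level and flush, for example lid_46 at crop (190,315) and lid_56 at (450,280). The bottle and roll haven't moved.

```bash
python3 -c "
from rig import workorder;print(workorder.job_done())"
```

```text
the job is handed in; nothing more can be done
None
```

The job is handed in after about 21 s of the 96 s allowed: all four lids are on their own boxes, level and flush in the final pictures, and the bottle and roll were not touched; the judge's result was not shown.

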